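# Show an embroidery hoop to the camera

## Task

Take the middle-sized of the three embroidery hoops out of the rack and show it to the camera on the stand: hold it in mid-air 20 cm in front of the lens, its centre in the middle of the picture, the ring square to the line of sight (tilted as the camera is tilted) and its steel screw at the top of the picture. Leave the other two hoops in their slots and everything else, the camera above all, as it is. Finish while holding the hoop still there, gripped and touching nothing else; do not put it down.

Things in the scene. Friction and masses are not known exactly. Their poses are not given: they have to be found in the camera images.
- hoop: Middle-sized embroidery hoop, upright in a slot: flat beech ring, 125 mm outer diameter, rim 9 mm radially, 12 mm wide along y, side faces flat; steel clamp and screw on top. Origin at the ring's centre, y along the ring's axis, z from centre to screw. Centre 79 mm above the table. Loose, 30-65 g, lifts straight up. Grip the rim under the screw, 58 mm from the centre, fingers closing along y.
- hoop_screw (a point): Point on the middle hoop's steel screw, 70 mm from the ring's centre along the hoop's z. Clamp and screw stand 12 mm above the wooden rim, span x -16 to +26 mm, and are at most 10 mm wide along y, narrower than the rim.
- hoop_small: Smallest hoop, alike but 100 mm outer diameter, with the same screw; stays in the rack. Origin at the ring's centre, y along the ring's axis, z from centre to screw. Centre 64 mm above the table.
- hoop_large: Largest hoop, alike but 150 mm outer diameter, with the same screw; stays in the rack. Origin at the ring's centre, y along the ring's axis, z from centre to screw. Centre 93 mm above the table.
- rack: Fixed plywood rack, 108 x 262 mm, two slotted combs along its y. Origin at the centre of its underside. Slots 16 mm wide at y = -90, -30, 30, 90 mm; slot floors 24 mm, comb tops 58 mm above the table: the middle hoop is clear when its centre is above 121 mm. Hoops stand in the first three slots in any order, hoop axes along the rack's y; the slot at y = +90 is empty.
- lens (a point): Middle of the lens's front glass (black barrel 60 mm across, 40 mm long, on a black camera 112 mm wide, 66 mm high). x points out along the line of sight, z is the camera's up, y to its left. It looks 0.1 to 0.38 rad downward over the table; lens 255 to 285 mm above the table. Its tilt hinge is stiff and stays as set.
- camera_stand: Camera stand fixed to the table: round steel base 150 mm across, 16 mm column 340 mm high, camera clamped on at 290 mm. Origin at the centre of the base's underside, x horizontal towards where the camera looks.
- shears: Dressmaking shears lying flat, 230 mm long, 92 mm wide over the black handles, 12 mm high. Origin on the table under the pivot, x towards the tips.
- pencil: Black pencil lying flat, 178 mm long, 7 mm thick. Origin on the table under its middle, x along it.
- tin: Round steel needle tin, 72 mm across, 24 mm high. Origin at the centre of its underside.
- spool_a: Spool of sewing thread standing upright, 34 mm across, 50 mm high. Origin at the centre of its underside.
- spool_b: Spool of sewing thread standing upright, 34 mm across, 50 mm high. Origin at the centre of its underside.
- spool_c: Spool of sewing thread standing upright, 34 mm across, 50 mm high. Origin at the centre of its underside.
There are look-alikes about, which are no part of the job. What is shaped like the hoop but turquoise is not meant. What is shaped like the spool_a but orange is not meant.

How it is judged:
On the way:
1. the middle-sized hoop is lifted clear of the rack in the fingers (height (world z) of hoop above 0.14 m and contact force between the fingers and hoop above 0.5 N and contact force between hoop and rack below 0.05 N), for 0.2 s.
At the end, for the whole second after the job is handed in: Hoop held still in the fingers, touching nothing else, centre 170-230 mm from the lens and within 25 mm of the line of sight sideways and in height, its axis within 0.21 rad of that line, its screw up in the picture within 0.21 rad; all other things within 25 mm and lens within 10 mm of the start (x of hoop in the frame of lens between 0.17 and 0.23 m and y of hoop in the frame of lens between -0.025 and 0.025 m and z of hoop in the frame of lens between -0.025 and 0.025 m and angle between the y axis of hoop and the x axis of lens, either way round below 0.21 rad and z of hoop_screw in the frame of lens above 0.04 m and angle between the z axis of hoop and the z axis of lens, either way round below 0.21 rad and contact force between the fingers and hoop above 1 N and height (world z) of hoop above 0.14 m and linear speed of hoop below 0.02 m/s and angular speed of hoop below 0.15 rad/s and contact force between hoop and rack below 0.05 N and contact force between hoop and camera_stand below 0.05 N and contact force between hoop and hoop_small below 0.05 N and contact force between hoop and hoop_large below 0.05 N and contact force between hoop and spool_a below 0.05 N and contact force between hoop and spool_b below 0.05 N and contact force between hoop and spool_c below 0.05 N and contact force between hoop and shears below 0.05 N and contact force between hoop and pencil below 0.05 N and contact force between hoop and tin below 0.05 N and distance of each of hoop_small, hoop_large, spool_a, spool_b, spool_c, shears, pencil, tin from where it was at the start of the episode below 0.025 m and distance of lens from where it was at the start of the episode below 0.01 m); the arm keeps its last pose, push and grip.
It fails at once if one of the other two hoops is pulled out of its slot or pushed more than 25 mm (distance of any of hoop_small, hoop_large from where it was at the start of the episode above 0.025 m).
It fails at once if the camera is shifted or turned: its lens moves more than 10 mm (distance of lens from where it was at the start of the episode above 0.01 m).
It fails at once if a spool, the shears, the pencil or the tin is pushed more than 25 mm (distance of any of spool_a, spool_b, spool_c, shears, pencil, tin from where it was at the start of the episode above 0.025 m).
It also fails if it takes over 35 s, if anything falls off the work surface, if the arm or the gripper's body presses on something with over 40 N, if the wrist force passes 120 N, or if a joint passes its speed limit or range.

## Robot

A 6-joint arm with a two-finger parallel gripper is mounted at the origin on the work surface. World frame = base frame: x ahead of the robot, y to its left, z up, the work surface at z = 0. Lengths are in m, angles in rad, forces in N, time in s.
With the tool pointing down it reaches from about 0.3 to 0.85 m from the base axis. Payload 4.2 kg.
Tool frame: the origin (TCP) lies between the finger pads; the fingertips stand 11 mm ahead of it and the grasp point (between the pads) lies 8 mm behind it; z points along the fingers, y is the line along which they close (so a half turn about z gives the same grasp; the last joint's range is limited). The gripper opens to 91 mm and grips with 3 to 60 N. Pads are 32 mm wide; open, the fingers measure 118 mm over their backs; the gripper's body (76 mm by 178 mm) begins 60 mm behind the grasp point.
Start: joints at [-1.154, 0.32, 1.565, -0, 1.257, -0.02], TCP at [0.243, -0.521, 0.225] pointing down, gripper open.
Joint ranges: [-3.11, 3.11], [-0.84, 2.01], [0.21, 2.61], [-1.34, 4.49], [0.05, 2.63], [-2.56, 2.56]. Speed limits (rad/s): [2.57, 2.57, 3.14, 3.14, 3.14, 3.14].

## Interface

Orientations are given as a unit quaternion [x, y, z, w].
In Python, from bench import sensors, optics, env gives the robot as it stands.
- The arm moves only by the tool arm_command, never from a script. Its argument "deltas" is a list that holds one entry, the list of rows, each a list of 4 numbers: the shift along the tool's x, y, z in m, then the turn about the tool's z in degrees. A call has exactly 5 rows; each row shifts and turns the commanded pose from where the row before left it, along the tool's axes as they then stand; what a row does not reach is not made up. A row lasts 1/8 s, in which the tool goes at most 62.5 mm and 10.7 degrees, less where a joint would pass 70% of its speed; a pose out of reach is approached as far as the arm can. A call with a gripper value outside its range is refused whole. "grip" is the finger opening in m, from 0 to 0.0912, set as the call begins (left out, the last holds). The fingers move at their own pace and stop on an object; the grip force is fixed at half the most. Time passes only in rows, so rows that do not move let the fingers close, or fill a call up. It gives the time, the measured TCP pose, the force, the opening and the grip force at its end, in the units of the state.
- sensors.state(): the state, without advancing time (a new reading comes with each control period).
- optics.capture(name): name is "scene" or "top"; returns a dict with "img" (420x560x3 uint8, red, green, blue), "range_z" (420x560 float32, m along the optical axis (not along the pixel's ray), 0 where there is no reading), "vfov" (degrees; the focal length in pixels is half the picture's height over the tangent of half this angle, whatever the lens; pixels are square), "cx", "cy" (the principal point, pixels), "dist_coeffs" ([k1, k2, p1, p2, k3] as OpenCV has them; the pictures are not rectified), "rvec" (rotation vector, rad) and "tvec" (3), from world to camera coordinates, as OpenCV has them. Camera axes: x right, y down, z forward; pixel columns grow to the right and rows downward; lengths in m; the calibration is good to about 2 mm. A picture is of the moment at which its call begins.
- env.close_job(): hands the job in; it is judged then, once.
The state is a dict: "t": time; "joints": joint angles; "qd": joint speeds; "joint_torque": joint torques, N m; "eef_pos": TCP position; "tcp_rot": TCP orientation; "contact_force": force on the tool from outside, world axes, zero at the start; "moment": the same for the moment, N m; "finger_gap": opening from 0.0 (shut) to 1.0 (fully open); "grasp_force": force on a finger pad.
Only numpy, scipy, OpenCV 4.12 (cv2) and the standard library are available. Lean on these libraries where they do the work, as an engineer would, in place of code of your own. Each camera call takes 0.05 s, during which the arm holds its last target. There are 200 camera calls.

## Working session

There is one attempt and no reset: what is moved stays moved. The work goes in short steps, Python scripts to look and compute and a tool call to move; the robot and the scene stay as the last step left them, time stands still between calls to the robot, and variables do not carry over. Pictures are saved under pics/ and viewed, at most 10 in all, crops included, and the job is handed in when it is done.

Besides the shell and the picture viewer there is one more tool, called after ">>>" by a JSON object that holds its "name" and its "arguments", one argument or row to a line. arm_command: Moves the arm, as the interface text tells. Its arguments: {"type":"object","properties":{"deltas":{"type":"array","items":{"type":"array","items":{"type":"array","items":{"type":"number"}}}},"grip":{"type":"number"}},"required":["deltas"]}

```bash
mkdir -p pics; ls; cat > h.py <<'E'
import numpy as np, cv2
from bench import sensors, optics, env
from scipy.spatial.transform import Rotation as R
def cap(n):
    c=optics.capture(n); f=c["img"].shape[0]/2/np.tan(np.radians(c["vfov"])/2)
    c["K"]=np.array([[f,0,c["cx"]],[0,f,c["cy"]],[0,0,1]]); c["D"]=np.array(c["dist_coeffs"],float)
    c["Rm"]=cv2.Rodrigues(np.array(c["rvec"],float))[0]; c["t"]=np.array(c["tvec"],float).ravel(); return c
def cloud(c):
    h,w=c["range_z"].shape; u,v=np.meshgrid(np.arange(w),np.arange(h))
    p=cv2.undistortPoints(np.stack([u,v],-1).reshape(-1,1,2).astype(np.float32),c["K"],c["D"]).reshape(h,w,2)
    z=c["range_z"]; P=np.dstack([p*z[...,None],z]); W=(P-c["t"])@c["Rm"]; W[z<=0]=np.nan; return W
E
python3 - <<'E'
from h import *
for n in("scene","top"):
    c=cap(n); cv2.imwrite(f"pics/{n}0.png",c["img"][...,::-1]); np.savez(f"{n}0.npz",W=cloud(c),img=c["img"],K=c["K"],D=c["D"],Rm=c["Rm"],t=c["t"])
    print(n,-c["Rm"].T@c["t"],c["Rm"][2],c["K"][0,0],c["D"])
print(sensors.state())
E
```

```text
pics
scene [1.50323355 0.2880026  0.87181981] [-0.76641701 -0.24436208 -0.59404725] 398.1593377502929 [-0.0757153  0.         0.         0.         0.       ]
top [ 0.43189731 -0.0060815   1.45654457] [ 0.12278767 -0.02313171 -0.99216335] 454.10000217628044 [-0.04849215  0.          0.          0.          0.        ]
{'t': 0.1, 'joints': array([-1.15397879e+00,  3.20211116e-01,  1.56550493e+00, -2.08077721e-05,
        1.25740165e+00, -2.00000835e-02]), 'qd': array([-1.77790319e-04, -7.61979934e-04, -2.88954735e-03, -6.36235873e-05,
       -1.02212080e-04,  1.56321328e-03]), 'joint_torque': array([-5.34759965e-04, -4.13331878e+01, -2.32509667e+01,  7.27820140e-02,
        4.21549135e-02, -5.99067607e-05]), 'eef_pos': array([ 0.24308554, -0.52063271,  0.22423425]), 'tcp_rot': array([ 9.76242478e-01,  2.16679584e-01, -1.60001099e-04, -7.45612993e-04]), 'contact_force': array([-0.45310219, -0.2943441 ,  0.25014177]), 'moment': array([-0.0480323 ,  0.04269833, -0.01867044]), 'grasp_force': 0.0, 'finger_gap': 1.003011186636556}
```

View pics/scene0.png

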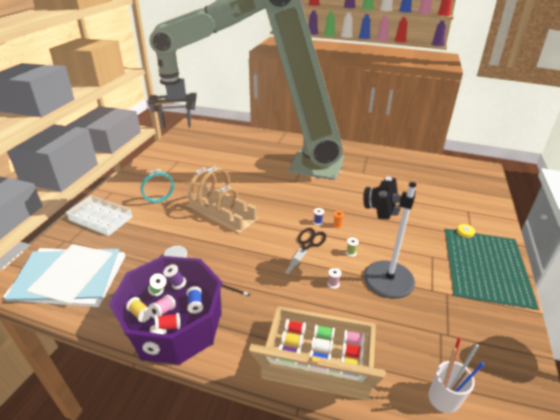

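View pics/top0.png

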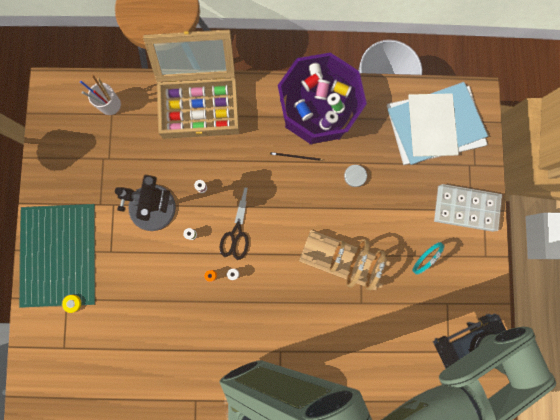

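The scene view shows the rack with three wooden hoops at about (222,195), a turquoise look-alike at (157,187) and the camera on its stand at (385,198). In the top view the rack is at (345,260) and the camera at (148,200). I'll enlarge the hoops and the camera.

```bash
python3 - <<'E'
from h import *
s=np.load("scene0.npz"); t=np.load("top0.npz")
a=s["img"][155:245,130:265]; b=t["img"][225:295,295:395]; c=t["img"][165:240,105:185]; d=s["img"][165:235,355:425]
r=lambda i:cv2.resize(i,(400,300),interpolation=cv2.INTER_CUBIC)
cv2.imwrite("pics/crop1.png",np.vstack([np.hstack([r(a),r(b)]),np.hstack([r(d),r(c)])])[...,::-1])
W=t["W"]
for nm,(v0,v1,u0,u1) in dict(rack=(225,295,295,395),cam=(165,240,105,185)).items():
    P=W[v0:v1,u0:u1].reshape(-1,3); print(nm,np.nanmin(P,0),np.nanmax(P,0))
# rack/hoop points by height from the two views
for W,n in((t["W"],"top"),(s["W"],"scene")):
    m=(W[...,2]>.05)&(W[...,2]<.2)&(abs(W[...,0]-.42)<.12)&(abs(W[...,1]+.17)<.16)
    P=W[m]; print(n,len(P),P.min(0),P.max(0))
E
```

```text
rack [ 0.33691242 -0.42145593 -0.01116586] [ 0.56136308 -0.09742562  0.18408164]
cam [ 0.50199835  0.24641758 -0.00927575] [0.74796855 0.52515397 0.34862179]
top 908 [ 0.35682996 -0.32948187  0.05017377] [ 0.53041095 -0.11579774  0.18408164]
scene 797 [ 0.36324167 -0.32990159  0.05003869] [ 0.53431817 -0.11529242  0.18019084]
```

View pics/crop1.png

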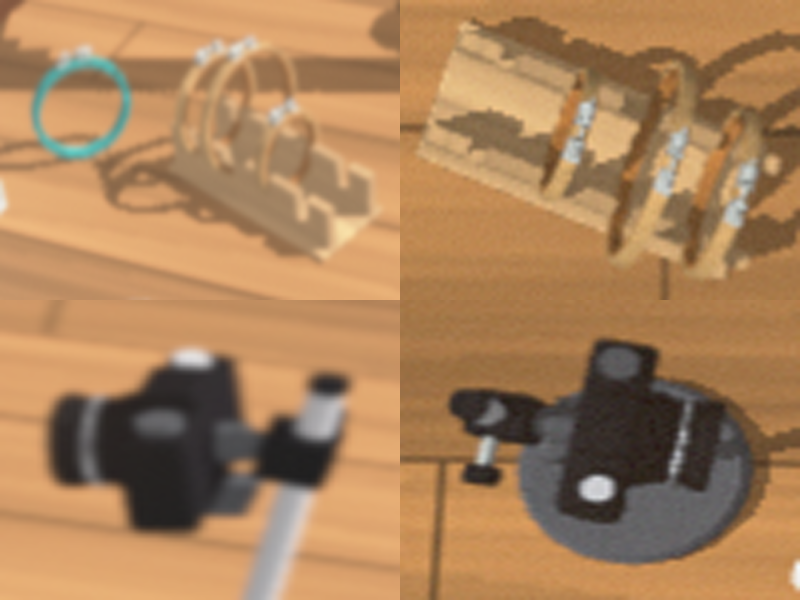

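Candidates in the top picture are the wooden hoops at about (338,258), (363,262) and (380,270), plus the turquoise ring at (428,258), which is not meant. By size in the crop, the first is the small hoop, the second the large, and the third (end slot) the middle-sized one. I'll check this with heights and measure the poses and the camera tilt.

```bash
python3 - <<'E'
from h import *
s=np.load("scene0.npz"); t=np.load("top0.npz")
A=[]
for d in(t,s):
    W=d["W"]; m=(W[...,2]>.066)&(W[...,2]<.2)&(W[...,0]>.33)&(W[...,0]<.56)&(W[...,1]>-.35)&(W[...,1]<-.1)
    A.append(W[m])
P=np.vstack(A); 
# axis direction: yaw minimising spread within three clusters
best=None
for a in np.radians(np.arange(-45,45,.5)):
    q=np.sort(P[:,:2]@[-np.sin(a),np.cos(a)]); g=np.histogram(q,np.arange(q[0]-.002,q[-1]+.004,.002))[0]; sc=(g**2.).sum()
    if best is None or sc>best[0]: best=(sc,a)
a=best[1]; ay=np.array([-np.sin(a),np.cos(a)]); ax=np.array([np.cos(a),np.sin(a)])
print("yaw",np.degrees(a)); q=P[:,:2]@ay
h,e=np.histogram(q,np.arange(q.min()-.002,q.max()+.004,.004)); print([(round(x,3),int(n)) for x,n in zip(e,h)])
qs=np.sort(q); cut=np.where(np.diff(qs)>.012)[0]; b=[-9,*[(qs[i]+qs[i+1])/2 for i in cut],9]
for lo,hi in zip(b,b[1:]):
    for nm,p in zip("ts",A):
        p=p[(p[:,:2]@ay>lo)&(p[:,:2]@ay<hi)]; 
        if len(p)<10: continue
        x=p[:,:2]@ax; y=p[:,:2]@ay; print(nm,len(p),"x",x.min(),x.max(),"y",y.min(),np.median(y),y.max(),"ztop",p[:,2].max())
# camera
for nm,d in(("top",t),("scene",s)):
    W=d["W"]; im=d["img"].astype(int)
    m=(W[...,2]>.2)&(W[...,2]<.37)&(W[...,1]>.2)&(W[...,1]<.56)&(W[...,0]>.4)&(W[...,0]<.8)
    p=W[m]; print(nm,len(p),p.min(0),p.max(0)); np.save("cam_"+nm,np.hstack([p,im[m],np.argwhere(m)]))
# heights of stand base
E
```

```text
yaw -20.0
[(np.float64(-0.181), 12), (np.float64(-0.177), 56), (np.float64(-0.173), 111), (np.float64(-0.169), 99), (np.float64(-0.165), 9), (np.float64(-0.161), 0), (np.float64(-0.157), 0), (np.float64(-0.153), 0), (np.float64(-0.149), 1), (np.float64(-0.145), 1), (np.float64(-0.141), 0), (np.float64(-0.137), 0), (np.float64(-0.133), 0), (np.float64(-0.129), 0), (np.float64(-0.125), 3), (np.float64(-0.121), 66), (np.float64(-0.117), 115), (np.float64(-0.113), 167), (np.float64(-0.109), 172), (np.float64(-0.105), 13), (np.float64(-0.101), 0), (np.float64(-0.097), 0), (np.float64(-0.093), 0), (np.float64(-0.089), 0), (np.float64(-0.085), 0), (np.float64(-0.081), 0), (np.float64(-0.077), 1), (np.float64(-0.073), 0), (np.float64(-0.069), 0), (np.float64(-0.065), 1), (np.float64(-0.061), 26), (np.float64(-0.057), 65), (np.float64(-0.053), 93), (np.float64(-0.049), 89), (np.float64(-0.045), 12)]
t 155 x 0.44384696692689735 0.5593073609358058 y -0.17862139163762839 -0.17037425530069045 -0.16541029409870595 ztop 0.15811697561880642
s 132 x 0.4479514385354091 0.5704860851458193 y -0.17825252392621713 -0.16905275544476034 -0.1622092258958335 ztop 0.15253494231378717
t 266 x 0.431361517691271 0.5799310603688645 y -0.12021273586970688 -0.11191347107052785 -0.10600286566513313 ztop 0.1840816362905037
s 270 x 0.4329350727061359 0.5865028084576965 y -0.1223193126058548 -0.10918427224196636 -0.1030139273844926 ztop 0.18019083662725852
t 140 x 0.456682624475897 0.5552037636474612 y -0.05884045044795439 -0.05172292089727215 -0.046084409850588516 ztop 0.13265643185929551
s 146 x 0.46049860679072163 0.5602828164926416 y -0.0619996659655994 -0.04863556744705305 -0.041142797163588506 ztop 0.12642192919052278
top 1317 [0.53902736 0.24641758 0.22581159] [0.65234484 0.37737155 0.34862179]
scene 1558 [0.55125894 0.24432543 0.20039088] [0.66260677 0.37582254 0.34354772]
```

```bash
python3 - <<'E'
from h import *
from scipy.optimize import least_squares
T=np.load("cam_top.npy"); S=np.load("cam_scene.npy")
a=T[:,:3]; s=S[:,:3]
for n,p in(("top",a),("scene",s)):
    for lo in np.arange(.24,.38,.01):
        q=p[(p[:,1]>=lo)&(p[:,1]<lo+.01)]
        if len(q): print(n,round(lo,2),len(q),"x %.3f %.3f z %.3f %.3f"%(q[:,0].min(),q[:,0].max(),q[:,2].min(),q[:,2].max()))
def fit(P,lim):
    P=P[(P[:,1]<lim)]
    def res(v):
        hd,pt,x0,z0=v; d=np.array([np.sin(hd)*np.cos(pt),-np.cos(hd)*np.cos(pt),-np.sin(pt)]); r=P-[x0,.27,z0]
        return np.linalg.norm(r-np.outer(r@d,d),axis=1)-.03
    o=least_squares(res,[-.1,.2,.59,.27],loss="soft_l1",f_scale=.003); return len(P),o.x,np.sqrt(np.mean(res(o.x)**2))
for lim in(.265,.275,.285):
    print(lim,fit(a,lim),fit(s,lim),fit(np.vstack([a,s]),lim))
E
```

```text
top 0.24 12 x 0.588 0.613 z 0.288 0.300
top 0.25 82 x 0.562 0.620 z 0.274 0.302
top 0.26 91 x 0.562 0.619 z 0.271 0.305
top 0.27 96 x 0.566 0.623 z 0.278 0.310
top 0.28 174 x 0.565 0.651 z 0.276 0.329
top 0.29 207 x 0.540 0.652 z 0.285 0.332
top 0.3 182 x 0.539 0.652 z 0.271 0.333
top 0.31 108 x 0.540 0.649 z 0.263 0.331
top 0.32 36 x 0.544 0.611 z 0.263 0.319
top 0.33 46 x 0.545 0.625 z 0.255 0.306
top 0.34 80 x 0.581 0.619 z 0.252 0.312
top 0.35 88 x 0.560 0.619 z 0.226 0.349
top 0.36 92 x 0.561 0.621 z 0.279 0.347
top 0.37 23 x 0.562 0.621 z 0.289 0.345
scene 0.24 27 x 0.581 0.623 z 0.270 0.296
scene 0.25 85 x 0.581 0.625 z 0.244 0.298
scene 0.26 85 x 0.584 0.626 z 0.243 0.301
scene 0.27 85 x 0.585 0.654 z 0.254 0.308
scene 0.28 112 x 0.585 0.658 z 0.261 0.324
scene 0.29 167 x 0.554 0.659 z 0.247 0.327
scene 0.3 175 x 0.552 0.663 z 0.252 0.328
scene 0.31 161 x 0.553 0.661 z 0.251 0.327
scene 0.32 132 x 0.551 0.658 z 0.246 0.317
scene 0.33 84 x 0.559 0.628 z 0.247 0.301
scene 0.34 88 x 0.586 0.627 z 0.250 0.309
scene 0.35 156 x 0.597 0.626 z 0.200 0.343
scene 0.36 172 x 0.601 0.627
[... 279 characters left out ...]
185095, 0.21434858, 0.59133114, 0.26986559]), np.float64(0.0019122852080519848))
0.275 (227, array([-0.14819566,  0.17632999,  0.59311085,  0.27000458]), np.float64(0.0022131693636458527)) (239, array([-0.08796302,  0.25800663,  0.59323503,  0.26965816]), np.float64(0.0018329186048350679)) (466, array([-0.1122099 ,  0.22048771,  0.59312121,  0.26991436]), np.float64(0.0020508238024046495))
0.285 (364, array([-0.50535808,  0.40941785,  0.59285679,  0.26976386]), np.float64(0.004651084668454993)) (328, array([-0.63644225,  0.43502937,  0.59169138,  0.26843965]), np.float64(0.005444470540256341)) (692, array([-0.55917364,  0.42151093,  0.5924696 ,  0.26930208]), np.float64(0.00516610932534906))
```

```bash
python3 - <<'E'
from h import *
from scipy.optimize import least_squares
T=np.load("cam_top.npy"); S=np.load("cam_scene.npy")
a=T[:,:3]; s=S[:,:3]
# end face of body seen by scene (x large), as (y,z) rectangle
q=s[(s[:,0]>.645)&(s[:,1]<.335)]; print("endface",len(q),cv2.minAreaRect((q[:,1:]*1000).astype(np.float32)))
# top-view body: heading from long side
q=a[(a[:,2]>.29)&(a[:,1]>.278)&(a[:,1]<.325)]; print("toprect",len(q),cv2.minAreaRect((q[:,:2]*1000).astype(np.float32)))
# planes by RANSAC in body
rng=np.random.default_rng(0)
for n,P in(("top",a),("scene",s)):
    P=P[(P[:,1]<.335)]
    for k in range(4):
        best=None
        for _ in range(1500):
            p=P[rng.choice(len(P),3,False)]; nn=np.cross(p[1]-p[0],p[2]-p[0]); l=np.linalg.norm(nn)
            if l<2e-4: continue
            nn/=l; m=abs((P-p[0])@nn)<.0015
            if best is None or m.sum()>best.sum(): best=m
        Q=P[best]; c=Q.mean(0); nn=np.linalg.svd(Q-c)[2][2]; nn*=np.sign(nn[2]+nn[0]); print(n,len(Q),"c",c.round(3),"n",nn.round(3),"pitch(top plane)",np.arctan2(-nn[1],nn[2]).round(3),"ext",np.ptp(Q,0).round(3)); P=P[~best]
# barrel fits with non-barrel removed; bounds along axis by y and x extents
def fit(P,hd=None):
    P=P[(abs(P[:,0]-.593)<.034)&(P[:,1]<.272)&(P[:,1]>.25-0*P[:,0])]
    def d_(v): h=v[0] if hd is None else hd; return np.array([np.sin(h)*np.cos(v[1]),-np.cos(h)*np.cos(v[1]),-np.sin(v[1])])
    def res(v):
        d=d_(v); r=P-[v[2],.26,v[3]]; return np.linalg.norm(r-np.outer(r@d,d),axis=1)-v[4]
    o=least_squares(res,[-.1,.2,.593,.27,.03],loss="soft_l1",f_scale=.002); return len(P),o.x.round(4)
for hd in(None,-.1,-.14):print(hd,fit(a,hd),fit(s,hd),fit(np.vstack([a,s]),hd))
E
```

```text
endface 337 ((300.4452209472656, 284.7390441894531), (34.909812927246094, 72.50117492675781), 14.944588661193848)
toprect 686 ((595.9324951171875, 301.2723083496094), (112.72952270507812, 46.628482818603516), 0.5389443635940552)
top 202 c [0.592 0.285 0.308] n [-0.068 -0.411  0.909] pitch(top plane) 0.425 ext [0.109 0.071 0.03 ]
top 157 c [0.595 0.291 0.307] n [-0.077 -0.389  0.918] pitch(top plane) 0.401 ext [0.113 0.073 0.031]
top 119 c [0.601 0.29  0.319] n [-0.021 -0.506  0.862] pitch(top plane) 0.531 ext [0.092 0.065 0.037]
top 99 c [0.59 0.29 0.31] n [-0.033 -0.619  0.785] pitch(top plane) 0.668 ext [0.099 0.064 0.049]
scene 218 c [0.614 0.321 0.292] n [0.143 0.947 0.288] pitch(top plane) -1.276 ext [0.107 0.028 0.08 ]
scene 149 c [0.654 0.3   0.283] n [ 0.996 -0.091  0.016] pitch(top plane) 1.4 ext [0.007 0.043 0.061]
scene 105 c [0.617 0.278 0.299] n [ 0.484 -0.609  0.628] pitch(top plane) 0.77 ext [0.069 0.059 0.062]
scene 86 c [0.618 0.28  0.283] n [0.993 0.1   0.059] pitch(top plane) -1.038 ext [0.012 0.086 0.073]
None (188, array([-0.1603,  0.1391,  0.5915,  0.2699,  0.0287])) (187, array([-0.0421,  0.2679,  0.5932,  0.2672,  0.0291])) (375, array([-0.0863,  0.1969,  0.5918,  0.2674,  0.0302]))
-0.1 (188, array([-0.1   ,  0.1441,  0.5917,  0.2697,  0.0288])) (187, array([-0.1   ,  0.2484,  0.5927,  0.267 ,  0.0294])) (375, array([-0.1   ,  0.1937,  0.5917,  0.2674,  0.0302]))
-0.14 (188, array([-0.1   ,  0.1406,  0.5916,  0.2698,  0.0287])) (187, array([-0.1   ,  0.2355,  0.5924,  0.267 ,  0.0295])) (375, array([-0.1   ,  0.1846,  0.5916,  0.2675,  0.0302]))
```

```bash
python3 - <<'E'
from h import *
cs=[cap("scene") for _ in range(12)]; c=cs[0]; 
Z=np.stack([k["range_z"] for k in cs]); print("depth noise",np.nanmedian(Z[:,165:235,355:425].std(0)))
c["range_z"]=np.median(Z,0); W=cloud(c); img=np.mean([k["img"] for k in cs],0).astype(np.uint8); np.savez("sc_med",W=W,img=img,K=c["K"],D=c["D"],Rm=c["Rm"],t=c["t"])
m=(W[...,2]>.2)&(W[...,1]>.2)&(W[...,1]<.34)&(W[...,0]>.5)&(W[...,0]<.7); P=W[m]
def plane(P,c0,n0,tol=.004):
    n0=np.array(n0)/np.linalg.norm(n0)
    for tol in(.005,.003,.002,.002,.002):
        Q=P[abs((P-c0)@n0)<tol]; c0=Q.mean(0); n1=np.linalg.svd(Q-c0)[2][2]; n0=n1*np.sign(n1@n0)
    return len(Q),c0.round(4),n0.round(4),np.ptp(Q,0).round(3)
print("back",plane(P[P[:,1]>.30],[.614,.321,.292],[.143,.947,.288]))
print("end",plane(P[P[:,0]>.64],[.654,.3,.283],[.99,-.1,0]))
o=-c["Rm"].T@c["t"]
px=np.float32([[396.7,179],[390,218.6],[380.4,187.1],[378.1,217.4]])
r=np.c_[cv2.undistortPoints(px[:,None],c["K"],c["D"])[:,0],np.ones(4)]@c["Rm"]
n=np.array([.99,-.12,0]);X=o+r*(((np.array([.655,.3,.283])-o)@n)/(r@n))[:,None]; print(X.round(4))
for i,j in((0,1),(2,3)): d=X[i]-X[j]; print("pitch",np.arctan2(-d[1],d[2]),np.linalg.norm(d))
x=img[165:235,355:425]; cv2.imwrite("pics/cam2.png",cv2.resize(x,(600,600),interpolation=cv2.INTER_CUBIC)[...,::-1])
E
```

```text
depth noise 0.0027211804
back (263, array([0.6147, 0.3198, 0.2932]), array([0.1469, 0.9409, 0.3052]), array([0.106, 0.033, 0.08 ]))
end (256, array([0.6552, 0.3   , 0.2833]), array([ 0.992 , -0.1262,  0.0085]), array([0.008, 0.042, 0.065]))
[[0.6575 0.3204 0.3751]
 [0.658  0.3247 0.258 ]
 [0.6534 0.2867 0.3428]
 [0.6544 0.2952 0.2523]]
pitch 0.03640537963955024 0.1171736075685656
pitch 0.09326693473696411 0.09088302472623784
```

View pics/cam2.png

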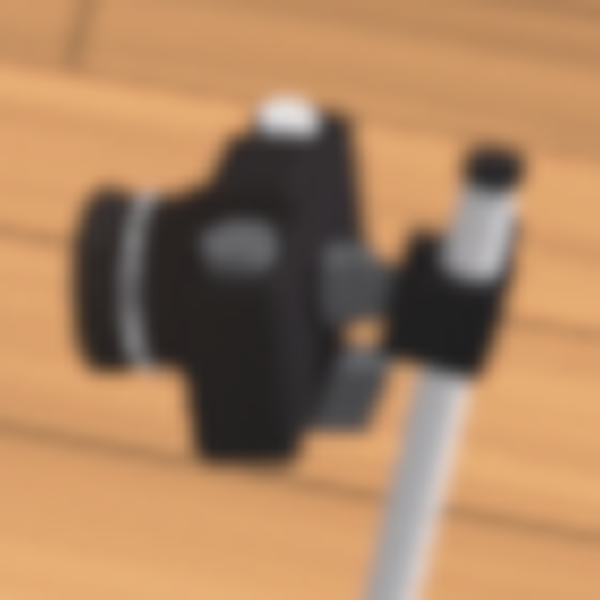

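```bash
python3 - <<'E'
from h import *
from scipy.optimize import least_squares
c=np.load("sc_med.npz"); W=c["W"]; o=-c["Rm"].T@c["t"]
cs=[cap("top") for _ in range(12)]; k=cs[0]; k["range_z"]=np.median([x["range_z"] for x in cs],0); WT=cloud(k); np.save("top_med",WT)
def sel(W): m=(W[...,2]>.2)&(W[...,1]>.2)&(W[...,1]<.34)&(W[...,0]>.5)&(W[...,0]<.7); return W[m]
P=sel(W);PT=sel(WT)
n=np.array([.991,-.135,0]); e1=np.array([-.135,-.991,0]); c0=np.array([.6552,.3,.2833])
Q=P[abs((P-c0)@n)<.003]; Q=Q[Q[:,2]<.312]; uv=np.c_[(Q-c0)@e1,Q[:,2]-c0[2]]
for z in np.arange(-.045,.03,.006):
    w=uv[(uv[:,1]>=z)&(uv[:,1]<z+.006)]; 
    if len(w): print(round(z,3),len(w),w[:,0].min().round(4),w[:,0].max().round(4))
px=np.float32([[378.3,218.7],[389.1,219],[386.7,195.3]])
r=np.c_[cv2.undistortPoints(px[:,None],c["K"],c["D"])[:,0],np.ones(3)]@c["Rm"]
X=o+r*(((c0-o)@n)/(r@n))[:,None]; print(X.round(4)); d=X[0]-X[1]; print("bottom edge pitch",np.arctan2(-d[2],d@e1),np.linalg.norm(d)); d=X[2]-X[1]; print("rear edge",np.arctan2(d@e1,d[2]))
def fit(B,hd):
    d_=lambda v:np.array([np.sin(hd)*np.cos(v[0]),-np.cos(hd)*np.cos(v[0]),-np.sin(v[0])])
    def res(v): d=d_(v); r=B-[v[1],.26,v[2]]; return np.linalg.norm(r-np.outer(r@d,d),axis=1)-.030
    x=least_squares(res,[.2,.593,.27],loss="soft_l1",f_scale=.0015).x; d=d_(x); a=(B-[x[1],.26,x[2]])@d; return len(B),x.round(4),np.sort(a)[-8:].round(4)
for hd in(-.13,-.155):
  for lim in(.268,.275):
    f=lambda P:P[(abs(P[:,0]-.593)<.035)&(P[:,1]<lim)&(P[:,1]>.247)]
    print(hd,lim,fit(f(PT),hd),fit(f(P),hd),fit(np.vstack([f(P),f(PT)]),hd))
# bounding slices of silhouettes
print("front min y:",np.sort(P[:,1])[:6],np.sort(PT[:,1])[:6])
E
```

```text
-0.039 1 0.005 0.005
-0.033 14 -0.0201 0.0084
-0.027 27 -0.0219 0.0094
-0.021 26 -0.0209 0.0104
-0.015 26 -0.0198 0.0139
-0.009 26 -0.0166 0.0147
-0.003 26 -0.0155 0.0156
0.003 26 -0.0143 0.0165
0.009 23 -0.0111 0.0201
0.015 28 -0.01 0.0208
0.021 30 -0.0091 0.0219
0.027 6 -0.0029 0.0119
[[0.6547 0.2963 0.2485]
 [0.6583 0.3227 0.2565]
 [0.6559 0.3052 0.3241]]
bottom edge pitch 0.29045359768745077 0.027842903625176017
rear edge 0.2555582217913677
-0.13 0.268 (165, array([0.1381, 0.5915, 0.2683]), array([0.0072, 0.0072, 0.0074, 0.0074, 0.0076, 0.0078, 0.008 , 0.0081])) (173, array([0.1524, 0.5928, 0.2672]), array([0.0065, 0.0067, 0.0068, 0.0072, 0.0073, 0.0073, 0.0084, 0.0089])) (338, array([0.1397, 0.5922, 0.268 ]), array([0.0076, 0.0076, 0.0077, 0.0078, 0.008 , 0.0081, 0.0088, 0.0093]))
-0.13 0.275 (226, array([0.1676, 0.5916, 0.2683]), array([0.0063, 0.0064, 0.0067, 0.0067, 0.0068, 0.0072, 0.0072, 0.0073])) (232, array([0.2272, 0.5925, 0.2672]), array([0.0057, 0.0058, 0.0059, 0.0059, 0.0059, 0.0063, 0.0063, 0.0067])) (458, array([0.193 , 0.5921, 0.2679]), array([0.0063, 0.0063, 0.006
[... 191 characters left out ...]
0.5928, 0.2672]), array([0.0062, 0.0063, 0.0064, 0.0068, 0.0071, 0.0075, 0.0089, 0.0092])) (338, array([0.1302, 0.5921, 0.268 ]), array([0.0079, 0.0079, 0.008 , 0.008 , 0.0081, 0.0084, 0.0093, 0.0096]))
-0.155 0.275 (226, array([0.1659, 0.5915, 0.2682]), array([0.0063, 0.0064, 0.0067, 0.0068, 0.007 , 0.007 , 0.0073, 0.0073])) (232, array([0.2188, 0.5924, 0.2672]), array([0.0051, 0.0051, 0.0051, 0.0053, 0.0054, 0.0055, 0.0068, 0.0069])) (458, array([0.1869, 0.5919, 0.2679]), array([0.0062, 0.0062, 0.0065, 0.0065, 0.0067, 0.0068, 0.0077, 0.008 ]))
front min y: [0.24436395 0.2449364  0.24546685 0.24585858 0.24599506 0.24646901] [0.24708203 0.24773026 0.24774616 0.24819744 0.24832757 0.24849381]
```

The camera's heading is about −0.14 rad and its pitch about 0.27 rad, with the lens near (0.593, 0.254, 0.267). The middle hoop is in the end slot at (0.418, −0.334), with its top at 0.153 m as expected. I'll turn and approach.

>>> {"name": "arm_command", "arguments": {
  "deltas": [
    [[0,0,-0.007,9],[0,0,-0.007,9],[0,0,-0.007,9],[0,0,-0.007,9],[0,0,-0.007,9]]
  ],
  "grip": 0.05
}}

```text
t: 1.92
eef_pos: [0.2433, -0.521, 0.2602]
tcp_rot: [0.984, -0.176, 0.0, 0.0]
contact_force: [0.7, 0.2, 0.5]
finger_gap: 0.55
grasp_force: 0.0
```

>>> {"name": "arm_command", "arguments": {
  "deltas": [
    [[0.02,-0.047,0,0],[0.02,-0.047,0,0],[0.02,-0.047,0,0],[0.02,-0.047,0,0],[0.02,-0.047,0,0]]
  ]
}}

```text
t: 2.55
eef_pos: [0.4185, -0.333, 0.2601]
tcp_rot: [0.985, -0.173, 0.0, 0.0]
contact_force: [-0.0, -0.3, 1.1]
finger_gap: 0.551
grasp_force: 0.0
```

```bash
cat >> h.py <<'E'
def st():
    s=sensors.state(); M=R.from_quat(s["tcp_rot"]).as_matrix(); print("t",round(s["t"],3),"p",s["eef_pos"].round(4),"x",M[:,0].round(4),"y",M[:,1].round(4),"z",M[:,2].round(4),"j",s["joints"].round(3),"gap",round(s["finger_gap"],3),"f",round(float(s["grasp_force"]),1),"F",s["contact_force"].round(2)); return s,M
E
python3 - <<'E'
from h import *
s,M=st(); print(M.T@(np.array([.418,-.334,.129])-s["eef_pos"]))
E
```

```text
t 2.55 p [ 0.4185 -0.333   0.2601] x [ 9.398e-01 -3.417e-01  5.000e-04] y [-3.417e-01 -9.398e-01  2.000e-04] z [ 4.e-04 -4.e-04 -1.e+00] j [-0.694  0.235  1.594 -0.     1.312  1.226] gap 0.551 f 0.0 F [-0.01 -0.33  1.06]
[-0.00018485  0.00104673  0.1310936 ]
```

>>> {"name": "arm_command", "arguments": {
  "deltas": [
    [[0,0.001,0.027,0],[0,0,0.027,0],[0,0,0.027,0],[0,0,0.027,0],[0,0,0.023,0]]
  ]
}}

```text
t: 3.18
eef_pos: [0.417, -0.3351, 0.128]
tcp_rot: [0.985, -0.173, -0.0, -0.0]
contact_force: [-0.0, 0.0, -0.1]
finger_gap: 0.548
grasp_force: 0.0
```

>>> {"name": "arm_command", "arguments": {
  "deltas": [
    [[0,0,0,0],[0,0,0,0],[0,0,0,0],[0,0,0,0],[0,0,0,0]]
  ],
  "grip": 0
}}

```text
t: 3.8
eef_pos: [0.4175, -0.3356, 0.1296]
tcp_rot: [0.985, -0.173, 0.001, 0.0]
contact_force: [-0.1, -0.2, 2.5]
finger_gap: 0.131
grasp_force: 30.0
```

>>> {"name": "arm_command", "arguments": {
  "deltas": [
    [[0,0,-0.01,0],[0,0,-0.02,0],[0,0,-0.03,0],[0,0,-0.03,0],[0,0,-0.03,0]]
  ]
}}

```text
t: 4.42
eef_pos: [0.417, -0.3351, 0.2505]
tcp_rot: [0.985, -0.173, 0.0, 0.0]
contact_force: [1.4, -0.1, -0.3]
finger_gap: 0.131
grasp_force: 30.0
```

>>> {"name": "arm_command", "arguments": {
  "deltas": [
    [[-0.03,0.017,-0.03,0],[-0.042,0.017,-0.03,0],[-0.042,0.017,0,0],[-0.042,0.017,0,0],[-0.042,0.017,0,0]]
  ]
}}

```text
t: 5.05
eef_pos: [0.2006, -0.3472, 0.3096]
tcp_rot: [0.985, -0.173, 0.0, 0.0]
contact_force: [-0.5, -1.2, 0.3]
finger_gap: 0.125
grasp_force: 30.0
```

>>> {"name": "arm_command", "arguments": {
  "deltas": [
    [[-0.042,0.017,0,0],[-0.042,0.017,0,0],[-0.042,0.017,0,0],[-0.042,0.017,0,0],[-0.042,0.017,0,0]]
  ]
}}

```text
t: 5.68
eef_pos: [-0.0257, -0.3553, 0.3096]
tcp_rot: [0.985, -0.173, 0.0, 0.001]
contact_force: [-0.2, -1.4, -1.0]
finger_gap: 0.128
grasp_force: 30.0
```

```bash
python3 - <<'E'
from h import *
s,M=st(); print(M.T@(np.array([-.04,-.28,.31])-s["eef_pos"]))
c=cap("scene"); cv2.imwrite("pics/lift.png",c["img"][...,::-1])
E
```

```text
t 5.675 p [-0.0257 -0.3553  0.3096] x [ 9.399e-01 -3.414e-01  5.000e-04] y [-0.3414 -0.9399  0.0013] z [ 0.     -0.0014 -1.    ] j [-1.676 -0.086  1.828  0.     1.399  0.244] gap 0.128 f 30.0 F [-0.17 -1.4  -0.99]
[-0.03913041 -0.06590565 -0.0004884 ]
```

View pics/lift.png

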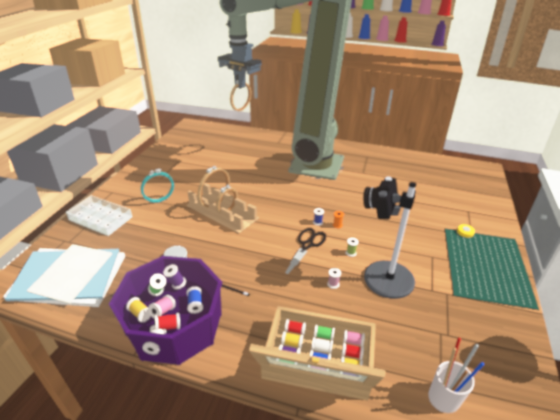

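>>> {"name": "arm_command", "arguments": {
  "deltas": [
    [[0.0524,-0.0195,-0.01,-9],[0.0524,-0.0195,-0.01,-9],[0.0524,-0.0195,-0.01,-9],[0.0524,-0.0195,-0.01,-9],[0.0524,-0.0195,-0.01,-9]]
  ]
}}

```text
t: 6.35
eef_pos: [0.236, -0.2682, 0.3597]
tcp_rot: [0.976, 0.219, 0.0, 0.0]
contact_force: [0.5, -0.3, -0.8]
finger_gap: 0.125
grasp_force: 30.0
```

>>> {"name": "arm_command", "arguments": {
  "deltas": [
    [[0.0524,-0.0195,-0.01,-9],[0.0524,-0.0195,-0.01,-9],[0.0524,-0.0195,-0.01,-9],[0.0524,-0.0195,-0.01,-9],[0.0524,-0.0195,-0.01,-9]]
  ]
}}

```text
t: 6.98
eef_pos: [0.3565, -0.0234, 0.4096]
tcp_rot: [0.818, 0.576, 0.0, 0.0]
contact_force: [0.9, -0.6, -0.6]
finger_gap: 0.127
grasp_force: 30.0
```

```bash
python3 - <<'E'
from h import *
st()
E
```

```text
t 6.975 p [ 0.3565 -0.0234  0.4096] x [3.367e-01 9.416e-01 2.000e-04] y [ 9.416e-01 -3.367e-01  7.000e-04] z [ 7.e-04 -0.e+00 -1.e+00] j [-0.098 -0.103  1.601  0.     1.643  0.246] gap 0.127 f 30.0 F [ 0.92 -0.57 -0.62]
```

Going well; continue round to the left.

>>> {"name": "arm_command", "arguments": {
  "deltas": [
    [[0.0524,-0.0195,-0.01,-9],[0.0524,-0.0195,-0.01,-9],[0.0524,-0.0195,-0.01,-9],[0.0524,-0.0195,-0.01,-9],[0.0524,-0.0195,-0.01,-9]]
  ]
}}

```text
t: 7.6
eef_pos: [0.2687, 0.2348, 0.4595]
tcp_rot: [0.535, 0.845, 0.0, 0.0]
contact_force: [1.2, -0.0, -0.5]
finger_gap: 0.131
grasp_force: 30.0
```

>>> {"name": "arm_command", "arguments": {
  "deltas": [
    [[0.0524,-0.0195,-0.01,-10],[0.0524,-0.0195,-0.01,-10],[0.0524,-0.0195,-0.01,-10],[0.0524,-0.0195,-0.01,-10],[0.04,-0.015,-0.01,-10]]
  ]
}}

```text
t: 8.22
eef_pos: [0.0343, 0.3448, 0.5094]
tcp_rot: [0.127, 0.992, 0.0, -0.0]
contact_force: [-0.2, 0.0, -0.2]
finger_gap: 0.128
grasp_force: 30.0
```

```bash
python3 - <<'E'
from h import *
s,M=st(); print("psi",np.degrees(np.arctan2(M[1,0],M[0,0])),M.T@np.array([.14,.99,0]))
E
```

```text
t 8.225 p [0.0343 0.3448 0.5094] x [-9.679e-01  2.513e-01  4.000e-04] y [0.2513 0.9679 0.    ] z [-3.e-04  1.e-04 -1.e+00] j [ 1.438 -0.098  1.355  0.     1.885  0.121] gap 0.128 f 30.0 F [-0.24  0.02 -0.2 ]
psi 165.44540466697558 [1.13282169e-01 9.93411870e-01 8.43904197e-05]
```

>>> {"name": "arm_command", "arguments": {
  "deltas": [
    [[0,0.02,0,-6.5],[-0.003,0.06,0,0],[-0.004,0.06,0,0],[-0.004,0.06,0,0],[-0.003,0.06,0,0]]
  ]
}}

```text
t: 8.85
eef_pos: [0.0909, 0.6007, 0.5094]
tcp_rot: [0.074, 0.997, 0.0, 0.0]
contact_force: [0.4, 0.9, 1.0]
finger_gap: 0.129
grasp_force: 30.0
```

>>> {"name": "arm_command", "arguments": {
  "deltas": [
    [[0,0.05,0,0],[0,0.03,0,0],[0,0.02,0,0],[0,0.02,0,0],[0,0.01,0,0]]
  ]
}}

```text
t: 9.48
eef_pos: [0.109, 0.7227, 0.4982]
tcp_rot: [0.074, 0.997, -0.0, -0.0]
contact_force: [-0.1, -0.0, -1.5]
finger_gap: 0.129
grasp_force: 30.0
```

```bash
python3 - <<'E'
from h import *
s,M=st(); print("psi",np.degrees(np.arctan2(M[1,0],M[0,0])))
E
```

```text
t 9.475 p [0.109  0.7227 0.4982] x [-9.891e-01  1.472e-01  1.000e-04] y [ 1.472e-01  9.891e-01 -4.000e-04] z [-2.e-04 -4.e-04 -1.e+00] j [ 1.405  0.705  0.218  0.     2.22  -0.018] gap 0.129 f 30.0 F [-0.14 -0.03 -1.47]
psi 171.53255262880884
```

>>> {"name": "arm_command", "arguments": {
  "deltas": [
    [[0,0.03,0,0],[0,0.03,0,0],[0,0.03,0,0],[0,0.03,0,0],[0,0.03,0,0]]
  ]
}}

```text
t: 10.1
eef_pos: [0.1201, 0.7964, 0.4421]
tcp_rot: [0.074, 0.997, 0.038, 0.003]
contact_force: [-0.2, -0.4, -0.1]
finger_gap: 0.126
grasp_force: 30.0
```

```bash
python3 - <<'E'
from h import *
s,M=st(); print("psi",np.degrees(np.arctan2(M[1,0],M[0,0])))
E
```

```text
t 10.1 p [0.1201 0.7964 0.4421] x [-9.891e-01  1.474e-01 -2.000e-04] y [0.147  0.9862 0.0761] z [ 0.0114  0.0753 -0.9971] j [ 1.406e+00  7.820e-01  2.150e-01  1.000e-03  2.069e+00 -1.600e-02] gap 0.126 f 30.0 F [-0.16 -0.42 -0.14]
psi 171.52368594496167
```

>>> {"name": "arm_command", "arguments": {
  "deltas": [
    [[0,0.04,0,0],[0,0.04,0,0],[0,0.04,0,0],[0,0.04,0,0],[0,0.04,0,0]]
  ]
}}

```text
t: 10.72
eef_pos: [0.1323, 0.879, 0.3818]
tcp_rot: [0.074, 0.993, 0.093, 0.007]
contact_force: [-0.6, 0.9, 0.4]
finger_gap: 0.127
grasp_force: 30.0
```

```bash
python3 - <<'E'
from h import *
s,M=st(); print("psi",np.degrees(np.arctan2(M[1,0],M[0,0])))
E
```

```text
t 10.725 p [0.1323 0.879  0.3818] x [-9.891e-01  1.474e-01 -4.000e-04] y [0.1448 0.9718 0.186 ] z [ 0.0278  0.1839 -0.9826] j [ 1.408  0.862  0.215  0.003  1.877 -0.014] gap 0.127 f 30.0 F [-0.55  0.87  0.41]
psi 171.52293588297627
```

>>> {"name": "arm_command", "arguments": {
  "deltas": [
    [[0,0.04,0,0],[0,0.04,0,0],[0,0.04,0,0],[0,0.01,0,0],[0,0,0,0]]
  ]
}}

```text
t: 11.35
eef_pos: [0.1388, 0.9232, 0.358]
tcp_rot: [0.073, 0.988, 0.133, 0.01]
contact_force: [0.2, -0.8, -1.2]
finger_gap: 0.126
grasp_force: 30.0
```

>>> {"name": "arm_command", "arguments": {
  "deltas": [
    [[0,-0.02,0,0],[0,-0.04,0,0],[0,-0.05,0,0],[0,-0.05,0,0],[0,-0.05,0,0]]
  ]
}}

```text
t: 11.98
eef_pos: [0.1086, 0.7209, 0.3036]
tcp_rot: [0.073, 0.988, 0.134, 0.01]
contact_force: [0.4, -0.1, -0.2]
finger_gap: 0.131
grasp_force: 30.0
```

```bash
python3 - <<'E'
from h import *
s,M=st(); print("psi",np.degrees(np.arctan2(M[1,0],M[0,0])))
E
```

```text
t 11.975 p [0.1086 0.7209 0.3036] x [-9.891e-01  1.474e-01 -5.000e-04] y [0.142  0.9534 0.2661] z [ 0.0397  0.2631 -0.9639] j [ 1.403  0.4    1.276  0.005  1.196 -0.021] gap 0.131 f 30.0 F [ 0.38 -0.07 -0.23]
psi 171.52257309436712
```

Tilted exactly as the camera is (0.27 rad), and the tilt persists. Next I'll work out the route: first clear of the camera, then in front of it.

```bash
python3 - <<'E'
from h import *
s,M=st()
a=np.array([.36,.05,.28]); b=np.array([.564,.050,.262]); print((M.T@(a-s["eef_pos"])).round(4),(M.T@(b-a)).round(4))
E
```

```text
t 11.975 p [0.1086 0.7209 0.3036] x [-9.891e-01  1.474e-01 -5.000e-04] y [0.142  0.9534 0.2661] z [ 0.0397  0.2631 -0.9639] j [ 1.403  0.4    1.276  0.005  1.196 -0.021] gap 0.131 f 30.0 F [ 0.38 -0.07 -0.23]
[-0.3475 -0.6103 -0.1438] [-0.2018  0.0242  0.0255]
```

>>> {"name": "arm_command", "arguments": {
  "deltas": [
    [[-0.0232,-0.0407,-0.0096,0],[-0.0232,-0.0407,-0.0096,0],[-0.0232,-0.0407,-0.0096,0],[-0.0232,-0.0407,-0.0096,0],[-0.0232,-0.0407,-0.0096,0]]
  ]
}}

```text
t: 12.6
eef_pos: [0.1932, 0.4976, 0.2964]
tcp_rot: [0.073, 0.988, 0.134, 0.011]
contact_force: [0.4, -0.4, 0.2]
finger_gap: 0.131
grasp_force: 30.0
```

>>> {"name": "arm_command", "arguments": {
  "deltas": [
    [[-0.0232,-0.0407,-0.0096,0],[-0.0232,-0.0407,-0.0096,0],[-0.0232,-0.0407,-0.0096,0],[-0.0232,-0.0407,-0.0096,0],[-0.0232,-0.0407,-0.0096,0]]
  ]
}}

```text
t: 13.22
eef_pos: [0.277, 0.2739, 0.289]
tcp_rot: [0.073, 0.988, 0.134, 0.012]
contact_force: [-0.1, 0.1, -0.5]
finger_gap: 0.131
grasp_force: 30.0
```

>>> {"name": "arm_command", "arguments": {
  "deltas": [
    [[-0.0232,-0.0407,-0.0096,0],[-0.0232,-0.0407,-0.0096,0],[-0.0232,-0.0407,-0.0096,0],[-0.0232,-0.0407,-0.0096,0],[-0.0232,-0.0407,-0.0096,0]]
  ]
}}

```text
t: 13.85
eef_pos: [0.3612, 0.0499, 0.2816]
tcp_rot: [0.073, 0.988, 0.133, 0.012]
contact_force: [1.2, 0.7, -0.6]
finger_gap: 0.13
grasp_force: 30.0
```

```bash
python3 - <<'E'
from h import *
s,M=st(); b=np.array([.564,.050,.262]); print((M.T@(b-s["eef_pos"])).round(4))
E
```

```text
t 13.85 p [0.3612 0.0499 0.2816] x [-0.989   0.1479 -0.0042] y [0.1416 0.9541 0.2641] z [ 0.043   0.2606 -0.9645] j [-0.133 -0.079  1.919  0.277  1.302 -1.63 ] gap 0.13 f 30.0 F [ 1.17  0.66 -0.62]
[-0.2005  0.0237  0.0277]
```

>>> {"name": "arm_command", "arguments": {
  "deltas": [
    [[-0.04,0.005,0.005,0],[-0.045,0.005,0.006,0],[-0.045,0.005,0.006,0],[-0.04,0.005,0.006,0],[-0.03,0.004,0.004,0]]
  ]
}}

```text
t: 14.48
eef_pos: [0.5647, 0.0519, 0.2615]
tcp_rot: [0.073, 0.988, 0.133, 0.011]
contact_force: [-0.2, -0.9, -0.3]
finger_gap: 0.132
grasp_force: 30.0
```

>>> {"name": "arm_command", "arguments": {
  "deltas": [
    [[0,0,0,0],[0,0,0,0],[0,0,0,0],[0,0,0,0],[0,0,0,0]]
  ]
}}

```text
t: 15.1
eef_pos: [0.5627, 0.052, 0.2612]
tcp_rot: [0.073, 0.988, 0.133, 0.01]
contact_force: [-0.1, -0.3, -0.8]
finger_gap: 0.131
grasp_force: 30.0
```

```bash
python3 - <<'E'
from h import *
s,M=st(); print("centre",s["eef_pos"]+.0506*M[:,2])
L=np.array([.593,.254,.2665]); lk=np.array([-.1345,-.9544,-.2667]); cz=np.array([-.0372,-.264,.964]); cy=np.cross(cz,lk)
for n in("scene","top"):
    c=cap(n); W=cloud(c)
    m=(abs(W[...,0]-.566)<.09)&(abs(W[...,1]-.063)<.05)&(W[...,2]>.12)&(W[...,2]<.25); P=W[m]-L
    Q=np.c_[P@lk,P@cy,P@cz]; Q=Q[abs(Q[:,0]-.2)<.03]; print(n,len(Q),"lens-frame min/max",Q.min(0).round(3),Q.max(0).round(3))
    nn=np.linalg.svd(P-P.mean(0))[2][2]; print("normal",nn.round(3))
    im=c["img"][...,::-1]
    if n=="scene": A=cv2.resize(im[110:290,260:500],(640,480),interpolation=cv2.INTER_CUBIC); cv2.imwrite("pics/final.png",A)
    d=np.load(f"{n}0.npz"); df=np.abs(d["img"].astype(int)-c["img"]).sum(2)>90; k=[(35,95,360,430)] if n=="x" else []
    # camera shift check
    W0=d["W"]; m0=lambda W:W[(W[...,2]>.25)&(W[...,1]>.24)&(W[...,1]<.4)&(W[...,0]>.5)&(W[...,0]<.7)]
    print("cam mean",m0(W0).mean(0).round(4),m0(W).mean(0).round(4))
E
```

```text
t 15.1 p [0.5627 0.052  0.2612] x [-9.891e-01  1.474e-01 -9.000e-04] y [0.142  0.954  0.2639] z [ 0.0398  0.2609 -0.9645] j [-0.08   0.267  1.578  0.278  1.289 -1.58 ] gap 0.131 f 30.0 F [-0.14 -0.3  -0.83]
centre [0.56466905 0.06524145 0.2123892 ]
scene 304 lens-frame min/max [ 0.189 -0.061 -0.064] [0.205 0.063 0.039]
normal [-0.13  -0.949 -0.288]
cam mean [0.6205 0.312  0.2943] [0.6206 0.312  0.2943]
top 143 lens-frame min/max [ 0.189 -0.065 -0.06 ] [0.202 0.058 0.038]
normal [-0.13  -0.951 -0.28 ]
cam mean [0.5941 0.3057 0.3086] [0.5942 0.3058 0.3084]
```

View pics/final.png

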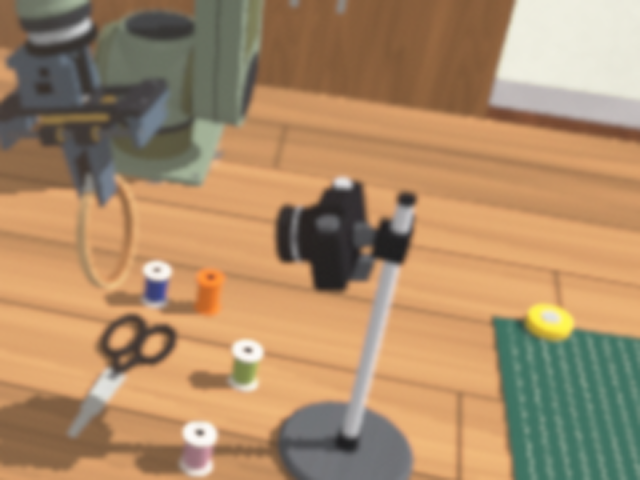

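The picture shows the hoop held at (105,235), facing the camera at (325,235) with the same tilt; the spools and shears have not moved. The ring's measured normal is (−0.13, −0.95, −0.28), against a line of sight of (−0.13, −0.95, −0.27). It is about 197 mm from the lens, centred to a few mm and steady, so I'm handing it in.

```bash
python3 -c "
from bench import env
print(env.close_job())"
```

```text
the job is handed in; nothing more can be done
None
```

I handed the job in with the middle-sized hoop held still about 197 mm in front of the lens, centred to a few millimetres, tilted with the camera and screw up; the hand-in gave no verdict, so the result is not confirmed.

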